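# Shift the bench's line selector into its third slot

## Robot

A 6-joint arm with a two-finger parallel gripper is mounted at the origin on the work surface. World frame = base frame: x ahead of the robot, y to its left, z up, the work surface at z = 0. Lengths are in m, angles in rad, forces in N, time in s.
With the tool pointing down it reaches from about 0.35 to 0.85 m from the base axis. Payload 8.1 kg.
Tool frame: the origin (TCP) lies at the very end of the fingers, on their centre line; the grasp point (between the pads) lies 19 mm behind it; z points along the fingers, y is the direction in which the jaws open and shut (so a half turn about z gives the same grasp; the last joint's range is limited). The gripper opens to 85 mm and grips with 20 to 120 N. Pads are 22 mm wide; open, the fingers measure 114 mm over their backs; the gripper's body (76 mm by 85 mm) begins 54 mm behind the grasp point. The pads swing forward as they close: fully open they stand 13 mm farther back than shut.
Start: joints at [1.103, 0.13, 1.488, -0, 1.523, -0.085], TCP at [0.224, 0.557, 0.231] pointing down, gripper open.
Joint ranges: [-2.96, 2.96], [-0.89, 2.26], [0.02, 2.5], [-1.34, 4.48], [0, 2.73], [-2.66, 2.66]. Speed limits (rad/s): [2.39, 2.39, 2.79, 3.14, 3.14, 3.14].

## Interface

Orientations are given as a unit quaternion [w, x, y, z].
In Python, from workcell import robot, let_go, grab, ik, camera gives the robot as it stands. Calls block until the motion is done:
- robot.reach(position, orientation): joint-space move of the TCP to a pose.
- robot.movel(position, frame=None, feed=0.15, force_limit=None): straight line of the TCP; frame=None keeps the orientation; feed is the mean speed in m/s. With force_limit (N) it stops when the force on the tool has changed by that much, and returns True; else False.
- robot.movej(angles): joint-space move.
- let_go() and grab(effort=None): open the fingers fully, or close them until they stop; effort is the grip in N (None keeps the last).
- robot.dwell(seconds).
- ik(position, orientation): joint angles nearest the present ones, or None.
- robot.state(): the state.
- camera(name): name is "scene" or "top" or "wrist"; returns a dict with "pixels" (420x560x3 uint8, red, green, blue), "z_map" (420x560 float32, m along the optical axis (not along the pixel's ray), 0 where there is no reading), "fx", "fy", "cx", "cy" (pixels), "camera_from_world" (4x4, takes a point from world to camera coordinates); the wrist camera has in their place "tool_from_camera" (4x4, takes a point from camera to tool coordinates, whose origin is the TCP and whose axes are the flange's). Camera axes: x right, y down, z forward; pixel columns grow to the right and rows downward; lengths in m; the calibration is good to about 2 mm. A picture is of the moment at which its call begins: read the wrist's pose just before it.
A pose or a line that the arm cannot do raises robot.PlanningError and nothing moves.
- robot.job_done(): hands the job in, once; it reports no verdict.
The state is a dict: "time": time; "joint_pos": joint angles; "qd": joint speeds; "joint_torque": joint torques, N m; "tool_pos": TCP position; "ee_rot": TCP orientation; "force": force on the tool from outside, world axes, zero at the start; "ft_torque": the same for the moment, N m; "gripper_width": finger opening in m.
Only numpy, scipy, OpenCV 4.12 (cv2) and the standard library are available. Lean on these libraries where they do the work, as an engineer would, in place of code of your own. Each camera call takes 0.05 s, during which the arm holds its last target. There are 200 camera calls.

## Task

The line selector is the grey box whose stick stands in an H-shaped gate; the stick is now somewhere in the left-hand column (left as seen from the robot). Push its ball knob with the fingertips or the outside of the fingers, without pinching it and without forcing it: to the cross channel, across to the right-hand column, then forward, away from the robot, fully home in the third slot (the one with three rivets). Do not run the stick into the fourth slot on the way, let go of it at the end, and leave everything else on the bench where it is.

Things in the scene. Friction and masses are not known exactly. Their poses are not given: they have to be found in the camera images.
- selector: Fixed selector: grey steel box 170 x 150 mm, 89 mm high, on a dark foot plate 200 x 180 x 6 mm. Origin: centre of the underside, on the bench; z up, x = forward (away from the robot, the box being turned by up to 0.4 rad), y = left. All gate and knob figures are in this frame.
- gate (a point): Centre of the H, on the top face of the 8 mm bare steel gate plate flush in the box's top, 89 mm above the bench. Plan of the H: two columns along x, at y = +20 (left) and -20 mm (right), each from x = -31 to +31 mm, joined by a cross channel along y at x = 0. Channels are 15 mm wide, the stick 10 mm; the walls are solid and stop the stick.
- third_slot (a point): On the gate's top face, where the stick's axis stands when home in the third slot: x = +26, y = -20 mm. Each slot has its number in small black rivets beside it: first = left column, forward half; second = left, rear; third = right, forward; fourth = right, rear.
- stick: Steel stick 10 mm thick with a black ball knob; graspable, but only to be pushed. It tilts both ways about a pivot on the box's centre line, 20 mm above the bench. Origin: the pivot; z points up along the stick. Friction alone holds it (no spring, no detent): 2 to 4 N on the knob moves it and it stays where it is left.
- knob (a point): Centre of the ball knob (36 mm diameter), 145 mm from the pivot, so 149 to 165 mm above the bench. In the selector's frame: columns at y = about +42 and -42 mm, cross channel at x = 0 (each with 5 mm of play), slot ends at x = about +52 and -52 mm; home in the third slot x = 52, y = -40. It starts in the left column, x from -48 to +48.
- handset: Loose black telephone handset lying left of the selector, 200 x 50 x 43 mm; origin: centre of its underside, x along it. Leave alone.
- wall_socket: Loose white telephone wall socket, 60 x 60 x 28 mm, right of the selector; origin: centre of its underside. Leave alone.
- tape_roll: Loose grey roll of tape lying flat, 90 mm across, 24 mm high, right of the selector; origin: centre of its underside. Leave alone.
- screw_jar: Loose clear jar with a steel lid, 54 mm across, 65 mm high, beyond the selector; origin: centre of its underside. Leave alone.
- mug: Loose white mug, 80 mm across, 90 mm high, far to the left; origin: centre of its underside. Leave alone.
- rack_bracket: Loose dark steel angle bracket, 180 x 50 x 50 mm, far to the right; origin: centre of its underside. Leave alone.
- screwdriver: Loose screwdriver lying far to the left, beyond the mug, about 140 mm long and 25 mm thick. Leave alone.

How it is judged:
By the outcome, as a careful person would: the job done as asked, in the order asked, and still so for the second after the job is handed in, with the robot touching nothing.
It also fails if it takes over 48 s, if anything falls off the work surface, if the arm or the gripper's body presses on something with over 40 N, if the wrist force passes 120 N, or if a joint passes its speed limit or range.

## Working session

There is one attempt and no reset: what is moved stays moved. The work goes in short steps, each a Python script; the robot and the scene stay as the last script left them, time stands still between calls to the robot, and variables do not carry over. Pictures are saved under pics/ and viewed, about 8 in all and at most 12, crops included, and the job is handed in when it is done.

```bash
mkdir -p pics; cat > h.py <<'E'
import numpy as np, cv2
from workcell import robot, let_go, grab, ik, camera
def snap(n,f):
    c=camera(n); cv2.imwrite(f'pics/{f}.png',c['pixels'][:,:,::-1]); np.savez(f'pics/{f}.npz',**c); return c
def world(c):
    z=c['z_map']; v,u=np.mgrid[:z.shape[0],:z.shape[1]]
    p=np.stack([(u-c['cx'])/c['fx']*z,(v-c['cy'])/c['fy']*z,z],-1)
    T=np.linalg.inv(c['camera_from_world']); return p@T[:3,:3].T+T[:3,3]
E
python3 - <<'E'
from h import *
for n in('top','scene'): c=snap(n,n)
print(robot.state())
E
cd pics; python3 -c "
import cv2,numpy as np
cv2.imwrite('a.png',np.hstack([cv2.resize(cv2.imread(f),(800,600)) for f in ['top.png']]))"
```

```text
{'time': 0.1, 'joint_pos': array([ 1.10258120e+00,  1.31092015e-01,  1.48918300e+00,  2.38582945e-06,
        1.52302781e+00, -8.53999567e-02]), 'qd': array([ 0.00034912, -0.00218281, -0.00429415,  0.00127546, -0.00141204,
       -0.00119036]), 'joint_torque': array([ 9.65910222e-04, -5.70954323e+01, -5.01939547e+01, -2.09016493e-04,
        8.04132462e-03,  5.80544133e-05]), 'tool_pos': array([0.22386758, 0.55612221, 0.23033861]), 'ee_rot': array([-2.34829332e-04,  1.90240952e-01,  9.81737057e-01, -8.22209819e-04]), 'force': array([ 0.32981108,  0.43861089, -0.18994477]), 'ft_torque': array([-0.03803295, -0.00335302,  0.02317399]), 'gripper_width': 0.0851825120754343}
```

View pics/a.png

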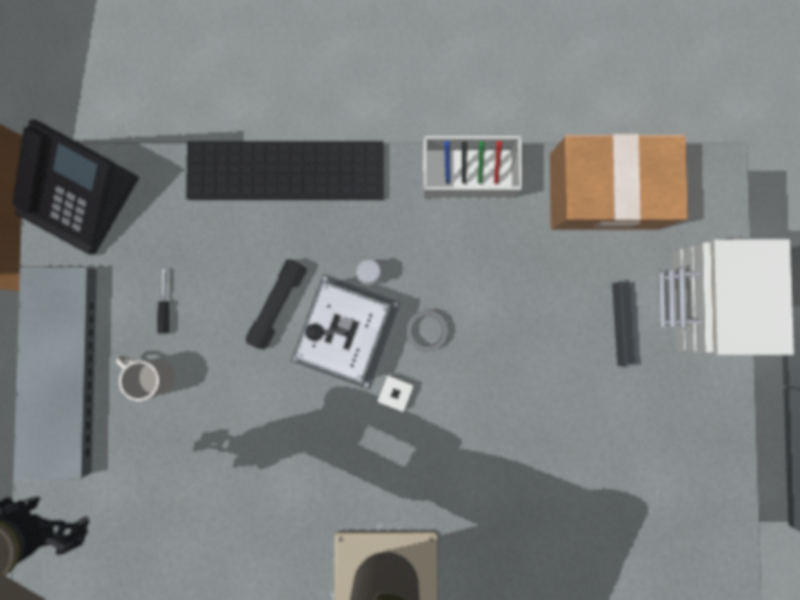

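View pics/scene.png

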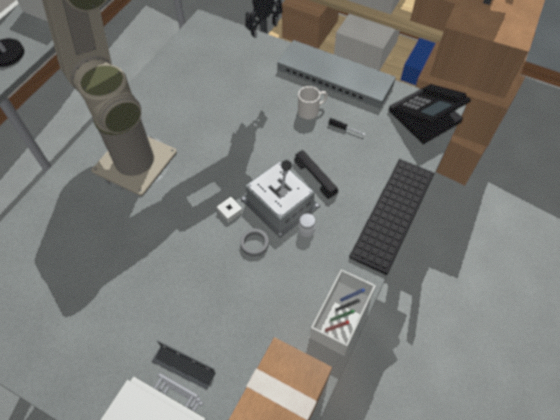

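The top view shows the selector at about (345,330) in the 800x600 picture, turned clockwise, with the knob at (316,332) on the left. The socket, tape roll and jar are close by, all of them low. Next I'll measure the box and knob from depth.

```bash
cat > meas.py <<'E'
from h import *
def box(c):
    w=world(c); m=(abs(w[...,2]-.089)<.006)&(w[...,0]>.3)&(w[...,0]<.75)&(abs(w[...,1])<.3)
    n,l,s,_=cv2.connectedComponentsWithStats(m.astype(np.uint8)); k=1+s[1:,4].argmax()
    return cv2.minAreaRect(w[l==k][:,:2].astype(np.float32)*1000),np.median(w[l==k][:,2])
def knob(c,ctr):
    w=world(c); m=(w[...,2]>.125)&(w[...,2]<.2)&(np.hypot(w[...,0]-ctr[0],w[...,1]-ctr[1])<.11)
    p=w[m]
    from scipy.optimize import least_squares
    r=least_squares(lambda q:np.linalg.norm(p-q,axis=1)-.018,p.mean(0)-[0,0,.01],loss='soft_l1',f_scale=.002)
    return r.x,len(p),np.abs(r.fun).mean()
E
python3 - <<'E'
from meas import *
for n in('top','scene'):
    c=dict(np.load(f'pics/{n}.npz')); b=box(c); ctr=np.array(b[0][0])/1000
    print(n,b,knob(c,ctr),np.linalg.inv(c['camera_from_world'])[:3,3])
    i=c['pixels']; p=c['camera_from_world']@[*ctr,.1,1]; u,v=int(p[0]/p[2]*c['fx']+c['cx']),int(p[1]/p[2]*c['fy']+c['cy'])
    cv2.imwrite(f'pics/{n}_c.png',cv2.resize(i[v-50:v+50,u-60:u+60,::-1],(720,600),interpolation=cv2.INTER_CUBIC)); print(u,v,p[2],c['fx'])
E
```

```text
top (((536.4667358398438, 86.01504516601562), (149.55599975585938, 169.5736541748047), 69.76703643798828), np.float64(0.0881367624602305)) (array([0.53630527, 0.1309181 , 0.15707708]), 139, np.float64(0.0013867292067501389)) [ 0.54284465 -0.03483127  1.29435471]
238 231 1.1919508588881182 416.52283751058656
scene (((532.8068237304688, 86.67564392089844), (155.38279724121094, 173.18157958984375), 68.98968505859375), np.float64(0.08986996981280959)) (array([0.53252853, 0.13206594, 0.15829708]), 120, np.float64(0.0028415377979306247)) [ 0.98245557 -0.73115955  1.49101975]
279 186 1.6733923436106266 524.5095493624233
```

View pics/top_c.png

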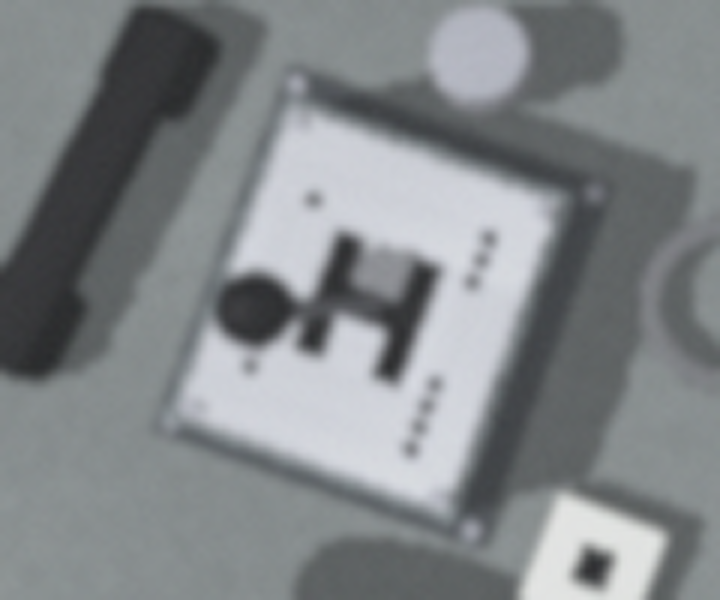

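```bash
cat >> meas.py <<'E'
C=np.array([.535,.0863]); TH=np.radians(-20.4)
X=np.array([np.cos(TH),np.sin(TH)]); Y=np.array([-X[1],X[0]])
def P(x,y,z): return np.array([*(C+X*x/1000+Y*y/1000),z/1000])
def L(p): d=np.asarray(p)[:2]-C; return np.round([d@X*1000,d@Y*1000,p[2]*1000],1)
from scipy.spatial.transform import Rotation as Ro
R=np.column_stack([[*Y,0],[*X,0],[0,0,-1]]); q=Ro.from_matrix(R).as_quat()[[3,0,1,2]]
def wsnap(f):
    s=robot.state(); c=snap('wrist',f)
    T=np.eye(4); T[:3,:3]=Ro.from_quat(s['ee_rot'][[1,2,3,0]]).as_matrix(); T[:3,3]=s['tool_pos']
    c['camera_from_world']=np.linalg.inv(T@c['tool_from_camera']); return c
def st(): s=robot.state(); print('t',round(s['time'],2),'tcp',L(s['tool_pos']),'F',np.round(s['force'],1),'w',round(s['gripper_width'],4))
E
python3 - <<'E'
from meas import *
print(np.linalg.det(R),q)
p=P(-75,42,290); print(p,ik(p,q))
robot.reach(p,q); grab(20); st()
c=wsnap('w1')
try:
    b=box(c); print(b,L([*np.array(b[0][0])/1000,.089])); print(L(knob(c,C)[0]),knob(c,C)[1:])
except Exception as e: print(e)
for n in('top',): c=camera(n); k=knob(c,C); print(n,L(k[0]),k[1:])
E
```

```text
1.0 [0.         0.82114921 0.57071357 0.        ]
[0.47934388 0.15180875 0.29      ] [ 2.04702820e-01 -1.52065561e-01  1.66256630e+00 -4.44089210e-16
  1.63109191e+00  5.60749987e-01]
t 2.62 tcp [-75.  42. 290.] F [0.6 0.4 0.6] w -0.0002
(((534.0506591796875, 86.878173828125), (149.6976318359375, 170.4238739013672), 69.59874725341797), np.float64(0.09088050138942164)) [-1.1  0.2 89. ]
[-16.6  41.9 159.6] (1156, np.float64(0.00044665231472273113))
top [-14.3  41.8 156.5] (139, np.float64(0.001323718927700736))
```

View pics/w1.png

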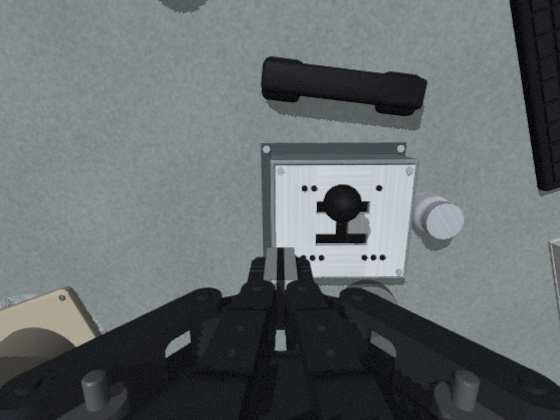

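The wrist view confirms the knob at (342,203), over the rear half of the left channel, at x≈-16, y≈+42 mm. I'll descend behind it and push forward carefully.

```bash
python3 - <<'E'
from meas import *
robot.movel(P(-75,42,142),feed=.12); st()
print(robot.movel(P(-35,42,142),feed=.04,force_limit=10)); st()
c=wsnap('w2'); k=knob(c,C); print('wrist',L(k[0]),k[1:])
try: b=box(c); print(b[0][1:],L([*np.array(b[0][0])/1000,.089]))
except Exception as e: print(e)
c=snap('top','t2'); k=knob(c,C); print('top',L(k[0]),k[1:])
i=c['pixels'][181:281,178:298,::-1]; cv2.imwrite('pics/t2c.png',cv2.resize(i,(600,500),interpolation=cv2.INTER_CUBIC))
cv2.imwrite('pics/w2.png',np.hstack([cv2.resize(cv2.imread('pics/w2.png'),(400,300)),cv2.resize(cv2.imread('pics/t2c.png'),(360,300))]))
E
```

```text
t 4.11 tcp [-74.4  42.4 143. ] F [ 0.6  1.  -0.5] w 0.0003
False
t 5.26 tcp [-35.1  42.  141.9] F [-0.6 -0.3  0.7] w -0.0001
wrist [-23.6  50.1 181.4] (10612, np.float64(0.008381855430440321))
((108.51476287841797, 170.24124145507812), 69.68643951416016) [-1.5 21.3 89. ]
top [ -1.8  41.4 156.8] (22, np.float64(0.002020575961726414))
```

View pics/w2.png

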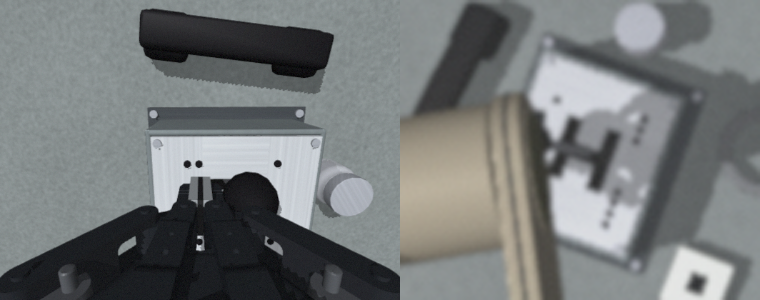

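The wrist view shows the knob at (249,193) in the left panel, just ahead of the fingertips. In the top view the arm hides most of it. I'll refit the knob with the finger points masked out.

```bash
cat >> meas.py <<'E'
def knobm(c,cen,side,r=.022):
    "sphere fit to points near the local-frame guess cen (mm), side(local x,y) masks out the fingers"
    from scipy.optimize import least_squares
    g=P(*cen)
    w=world(c); d=w[...,:2]-C; lx,ly=d@X*1000,d@Y*1000
    for _ in range(3):
        p=w[(np.linalg.norm(w-g,axis=-1)<r)&side(lx,ly)&(w[...,2]>.14)]
        g=least_squares(lambda q:np.linalg.norm(p-q,axis=1)-.018,g,loss='soft_l1',f_scale=.001)
        res=np.abs(g.fun).mean()*1000; g=g.x
    return L(g),len(p),round(res,2)
E
python3 - <<'E'
from meas import *
st()
c=wsnap('w2b'); print(knobm(c,(-2,42,160),lambda x,y:x>-13))
print(knobm(c,(-8,42,160),lambda x,y:x>-16))
E
```

```text
t 5.36 tcp [-35.1  42.  141.9] F [-1.1  0.6 -0.2] w -0.0004
(array([ -3.7,  41.9, 160.7]), 2561, np.float64(0.43))
(array([ -3.5,  41.9, 160.6]), 2949, np.float64(0.44))
```

```bash
python3 - <<'E'
from meas import *
print(robot.movel(P(-31.8,42,142),feed=.02,force_limit=10))
c=wsnap('w3'); print(knobm(c,(-1,42,160),lambda x,y:x>-13))
robot.movel(P(-70,42,142),feed=.15)
robot.movel(P(-70,90,142),feed=.15)
robot.movel(P(-1,90,142),feed=.15); st()
c=wsnap('w3b'); print(knobm(c,(-1,42,160),lambda x,y:y<60)); 
try: b=box(c); print(b[0][1:],L([*np.array(b[0][0])/1000,.089]))
except Exception as e: print(e)
c=snap('top','t3'); print('top',knobm(c,(-1,42,160),lambda x,y:y<60))
E
```

```text
False
(array([ -0.3,  41.9, 160.6]), 2968, np.float64(0.45))
t 7.25 tcp [ -1.3  89.4 141.7] F [-0.1 -0.  -0.4] w -0.0
(array([ -0.5,  41.8, 160.9]), 161, np.float64(0.36))
((45.01948928833008, 93.63725280761719), 69.57396697998047) [-39.5  53.4  89. ]
top (array([  2.2,  42.6, 157.8]), 135, np.float64(1.09))
```

View pics/w3b.png

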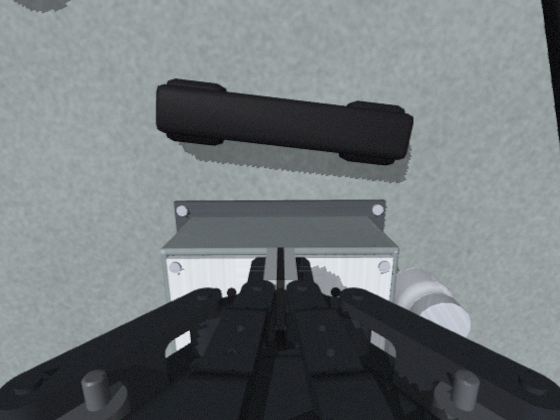

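The fingers are now on the left flank, between the handset (top, ~(285,120)) and the knob, which they hide. Both cameras put the knob about 0.7 mm forward of the cross-channel line, so I'll push across.

```bash
python3 - <<'E'
from meas import *
print(robot.movel(P(-.8,-10,142),feed=.05,force_limit=9)); st()
c=snap('top','t4'); 
i=c['pixels'][181:281,178:298,::-1]; cv2.imwrite('pics/t4c.png',cv2.resize(i,(600,500),interpolation=cv2.INTER_CUBIC))
print('top',knobm(c,(0,-39,160),lambda x,y:y<-25))
c=wsnap('w4'); print(knobm(c,(0,-39,160),lambda x,y:y<-24))
c=snap('scene','s4');print('scene',knobm(c,(0,-39,160),lambda x,y:y<-25))
p=c['camera_from_world']@[*C,.12,1]; u,v=int(p[0]/p[2]*c['fx']+c['cx']),int(p[1]/p[2]*c['fy']+c['cy'])
j=c['pixels'][v-50:v+50,u-60:u+60,::-1]
cv2.imwrite('pics/c4.png',np.hstack([cv2.resize(x,(400,333),interpolation=cv2.INTER_CUBIC) for x in(i,j)]))
E
```

```text
False
t 9.5 tcp [ -0.8  -9.9 142.1] F [ 0.5  1.5 -0.8] w -0.0001
top (array([  0., -39., 160.]), 0, np.float64(nan))
(array([  1.2, -39.1, 161.1]), 201, np.float64(0.52))
scene (array([ -2.4, -37.4, 161.4]), 97, np.float64(1.59))meas.py:31: RuntimeWarning: Mean of empty slice.
  res=np.abs(g.fun).mean()*1000; g=g.x
  ret = ret.dtype.type(ret / rcount)
```

View pics/c4.png

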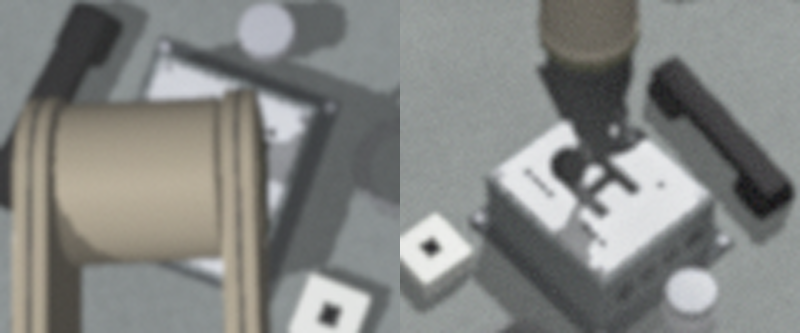

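The scene view (right) shows the knob at (568,160), at the right-hand end of the cross channel. The wrist fit gives y≈-39. I'll nudge it to centre, go round behind it and push home.

```bash
python3 - <<'E'
from meas import *
print(robot.movel(P(-.8,-12.3,142),feed=.02,force_limit=6)); st()
robot.movel(P(-.8,15,142),feed=.15)
robot.movel(P(-75,15,142),feed=.2)
robot.movel(P(-75,-41,138),feed=.15); st()
c=wsnap('w5'); print(knobm(c,(0,-41,160),lambda x,y:x>-30))
print(robot.movel(P(0,-41,138),feed=.06,force_limit=9)); st()
print(robot.movel(P(23,-40.5,138),feed=.03,force_limit=8)); st()
c=wsnap('w6'); print(knobm(c,(50,-41,150),lambda x,y:x>38))
E
```

```text
False
t 9.92 tcp [ -0.8 -12.4 142. ] F [-1.2  1.7 -0.3] w 0.0001
t 11.3 tcp [-74.3 -41.  138.2] F [0.1 0.7 0.4] w 0.0
(array([  0.3, -41.6, 160.6]), 6139, np.float64(0.51))
False
t 12.75 tcp [ -0.2 -41.1 137.9] F [-1.5  0.3 -0.9] w -0.0001
True
t 13.38 tcp [ 17.5 -40.7 137. ] F [-3.   0.5  2.3] w -0.0001
(array([ 49.3, -39. , 151.9]), 3092, np.float64(0.42))
```

```bash
python3 - <<'E'
from meas import *
print(robot.movel(P(24,-40,138),feed=.015,force_limit=7)); st()
c=wsnap('w7'); print(knobm(c,(50,-40,150),lambda x,y:x>36))
robot.movel(P(-20,-40,138),feed=.15)
robot.movel(P(-75,-40,200),feed=.2)
robot.movel(P(-110,-40,300),feed=.2);st()
c=wsnap('w8'); print('wrist',knobm(c,(50,-40,150),lambda x,y:x>20))
b=box(c); print(b[0][1:],L([*np.array(b[0][0])/1000,.089]))
c=snap('top','t8'); print('top',knobm(c,(50,-40,150),lambda x,y:x>20))
c=snap('scene','s8'); print('scene',knobm(c,(50,-40,150),lambda x,y:x>20))
E
```

```text
True
t 13.75 tcp [ 17.4 -40.8 136. ] F [-3.6  1.3  4.3] w -0.0001
(array([ 49.3, -39. , 151.9]), 3376, np.float64(0.43))
t 15.45 tcp [-109.9  -40.2  298.3] F [-1.5 -0.  -0. ] w 0.0002
wrist (array([ 49.9, -38.8, 151.9]), 1224, np.float64(0.48))
((149.18685913085938, 169.93373107910156), 69.85342407226562) [-1.1  0.6 89. ]
top (array([ 52.1, -38.2, 149.1]), 131, np.float64(1.12))
scene (array([ 46.9, -38. , 152.1]), 100, np.float64(1.53))
```

View pics/w8.png

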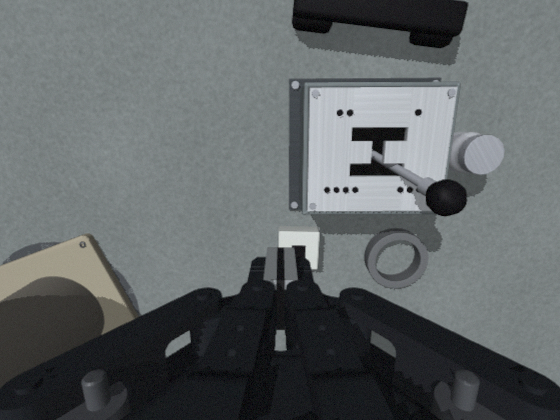

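The knob is in the third slot at (445,197), beside the three rivets. Relative to the box it reads (51, -39.4), against a nominal home of (52, -40). I'll make one slow confirming push, starting from free space, to check it's against the slot end.

```bash
python3 - <<'E'
from meas import *
robot.movel(P(-70,-39,200),feed=.2)
robot.movel(P(-40,-39,136),feed=.2)
robot.movel(P(12,-39,136),feed=.15); robot.dwell(.2); st()
print(robot.movel(P(26,-39,136),feed=.012,force_limit=11)); st()
robot.movel(P(-20,-39,136),feed=.15); st()
robot.movel(P(-75,-40,200),feed=.2)
robot.movel(P(-110,-40,300),feed=.2);robot.dwell(.3);st()
c=wsnap('w9'); print('wrist',knobm(c,(50,-40,150),lambda x,y:x>20))
b=box(c); print(b[0][1:],L([*np.array(b[0][0])/1000,.089]))
c=snap('top','t9'); print('top',knobm(c,(50,-40,150),lambda x,y:x>20))
i0=np.load('pics/top.npz')['pixels'];i=np.vstack([i0[120:300,60:460],c['pixels'][120:300,60:460]])[:,:,::-1]
cv2.imwrite('pics/cmp.png',cv2.resize(i,(660,594)))
E
```

```text
t 17.49 tcp [ 11.2 -38.8 136.2] F [-1.2  0.4  0.5] w 0.0001
True
t 18.2 tcp [ 17.4 -39.1 135.1] F [-4.9  1.9  3. ] w 0.0001
t 18.6 tcp [-19.7 -38.9 136.2] F [ 0.5  0.4 -0.4] w -0.0003
t 20.16 tcp [-110.2  -40.2  298.8] F [-0.5  0.1  0.6] w -0.0003
wrist (array([ 49.9, -38.8, 151.8]), 1242, np.float64(0.48))
((149.0945281982422, 170.12725830078125), 69.82252502441406) [-1.1  0.6 89. ]
top (array([ 52.4, -38.2, 149.1]), 130, np.float64(1.14))
```

View pics/cmp.png

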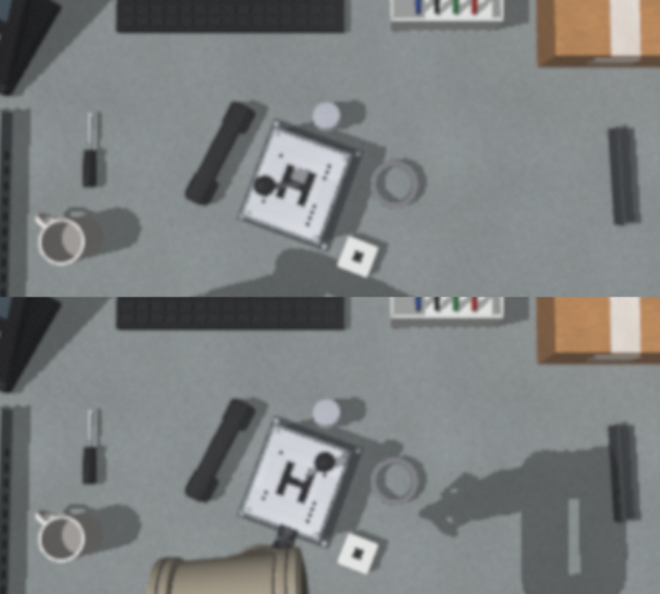

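The stick did not move under an 11 N push, so it is against the slot end. Comparing before and after, everything else is where it was. Handing in.

```bash
python3 -c "
from meas import *
robot.job_done(); st()"
```

```text
the job is handed in; nothing more can be done
the job is handed in; nothing more can be done
```

The stick is home in the third slot, and I've handed the job in at about 20 s of the 48 s allowed. With closed fingers I pushed the knob from behind to the cross channel, then from the left across to the right-hand column, then forward into the slot. I then backed the arm clear. The stick never entered the fourth slot.

- **Position:** the wrist camera puts the knob at about (51, -39) mm from the box centre, against a nominal home of (52, -40). The top camera roughly agrees. An earlier scene-camera reading came out about 3 mm shorter in x, but its fit was the poorest.
- **Fully home:** three force-limited pushes (8, 7 and 11 N) all stopped at the same place. The last one did not move the knob, so I take it to be against the slot end.
- **Rest of the bench:** the before and after top views show the other objects where they were.

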